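# Find the loose bolt on the neck-gluing jig and hold its bracket open

### The job

One of the three knob bolts on the guitar-neck gluing jig has stripped out of its nut, though all three look the same: tap down on the knobs until you find the one that gives a few millimetres. Then swing that bolt's bracket up to about 45 degrees and keep holding it open there, still and in the fingers, so that I can get at the nut: the program finishes while holding it. Leave the other two brackets shut and the things around the jig where they lie.

Things in the scene. Friction and masses are not known exactly. Their poses are not given: they have to be found in the camera images.
- jig: guitar-neck gluing jig, fixed: plywood beam, x -70 to +85 mm, y -230 to +230, 45 mm high, the neck blank and pale caul lying along y on it (caul top 83 mm up; blank and headstock reach y -285 and +400). Origin on the bench; x points away from the robot, y to its left, yawed up to 0.4 rad. Three alike steel brackets cross the neck at y +130 (left), 0 (middle), -130 mm (right)
- bracket_left (a joint): swing of the left bracket about its hinge, rad: 0 = shut, arm level; grows as the far end with the knob rises and tips back to the robot; stop at 1.25. If its bolt is loose it lifts freely with the bolt (0.35 to 0.5 kg in all, about 3 N at the knob) and falls shut when let go; a sound bolt holds it shut to within 0.08 rad
- bolt_left (a joint): how far the left bolt is pushed down through its bracket, m: 0 = up, as at the start; 0.0065 = fully down. Loose (nut in the beam stripped; unseen, changes each time): goes fully down against a light spring, about 2 N at first and 4.5 N at the end, and springs back. Sound: solid, gives under 1.5 mm
- knob_left (a point): centre of the top of the left black knob, 128 mm above the bench with the bracket shut, at jig x +55 mm; z along the bolt, up. The knob is round, 32 mm across, 22 mm tall; below it a 10 mm gap with a coil spring, then the bracket's arm. Knob and 12 mm bolt move with the bracket and do not turn
- hinge_left (a point): middle of the left bracket's hinge axis (along the jig's y) on the jig's near side, at jig x -52 mm, 55 mm above the bench: 107 mm nearer and 73 mm lower than the knob's top. The bracket is a leg up from here and a level arm over the neck, 28 mm wide, 8 mm thick, top face 96 mm above the bench, far end at jig x +76 mm
- bracket_middle (a joint): swing of the middle bracket about its hinge, rad: 0 = shut, arm level; grows as the far end with the knob rises and tips back to the robot; stop at 1.25. If its bolt is loose it lifts freely with the bolt (0.35 to 0.5 kg in all, about 3 N at the knob) and falls shut when let go; a sound bolt holds it shut to within 0.08 rad
- bolt_middle (a joint): how far the middle bolt is pushed down through its bracket, m: 0 = up, as at the start; 0.0065 = fully down. Loose (nut in the beam stripped; unseen, changes each time): goes fully down against a light spring, about 2 N at first and 4.5 N at the end, and springs back. Sound: solid, gives under 1.5 mm
- knob_middle (a point): centre of the top of the middle black knob, 128 mm above the bench with the bracket shut, at jig x +55 mm; z along the bolt, up. The knob is round, 32 mm across, 22 mm tall; below it a 10 mm gap with a coil spring, then the bracket's arm. Knob and 12 mm bolt move with the bracket and do not turn
- hinge_middle (a point): middle of the middle bracket's hinge axis (along the jig's y) on the jig's near side, at jig x -52 mm, 55 mm above the bench: 107 mm nearer and 73 mm lower than the knob's top. The bracket is a leg up from here and a level arm over the neck, 28 mm wide, 8 mm thick, top face 96 mm above the bench, far end at jig x +76 mm
- bracket_right (a joint): swing of the right bracket about its hinge, rad: 0 = shut, arm level; grows as the far end with the knob rises and tips back to the robot; stop at 1.25. If its bolt is loose it lifts freely with the bolt (0.35 to 0.5 kg in all, about 3 N at the knob) and falls shut when let go; a sound bolt holds it shut to within 0.08 rad
- bolt_right (a joint): how far the right bolt is pushed down through its bracket, m: 0 = up, as at the start; 0.0065 = fully down. Loose (nut in the beam stripped; unseen, changes each time): goes fully down against a light spring, about 2 N at first and 4.5 N at the end, and springs back. Sound: solid, gives under 1.5 mm
- knob_right (a point): centre of the top of the right black knob, 128 mm above the bench with the bracket shut, at jig x +55 mm; z along the bolt, up. The knob is round, 32 mm across, 22 mm tall; below it a 10 mm gap with a coil spring, then the bracket's arm. Knob and 12 mm bolt move with the bracket and do not turn
- hinge_right (a point): middle of the right bracket's hinge axis (along the jig's y) on the jig's near side, at jig x -52 mm, 55 mm above the bench: 107 mm nearer and 73 mm lower than the knob's top. The bracket is a leg up from here and a level arm over the neck, 28 mm wide, 8 mm thick, top face 96 mm above the bench, far end at jig x +76 mm
- caliper: bystander: a digital caliper lying flat beyond the jig, beam 230 mm (its x) by 16 by 4 mm, black head 15 mm high; origin under the middle of the beam
- marker: bystander: a black marker pen lying on the near side of the jig, 138 mm long (its x), 11 mm thick; origin under its middle
- block: bystander: a plain pine clamping block 90 (x) by 45 (y) by 30 mm, on the near side of the jig, by its right end; origin at the centre of its underside
- glue: bystander: a white glue bottle, 58 mm across, 145 mm tall, upright on the near side of the jig, by its left end; origin at the centre of its underside

How it is judged:
By the outcome, as a careful person would: the job done as asked, in the order asked, and still so for the second after the job is handed in, while the arm keeps its last pose, push and grip.
It also fails if it takes over 45 s, if anything falls off the work surface, if the arm or the gripper's body presses on something with over 40 N, if the wrist force passes 120 N, or if a joint passes its speed limit or range.

### The arm

A 6-joint arm with a two-finger parallel gripper is mounted at the origin on the work surface. World frame = base frame: x ahead of the robot, y to its left, z up, the work surface at z = 0. Lengths are in m, angles in rad, forces in N, time in s.
With the tool pointing down it reaches from about 0.325 to 0.925 m from the base axis. Payload 3.1 kg.
Tool frame: the origin (TCP) lies at the very end of the fingers, on their centre line; the grasp point (between the pads) lies 19 mm behind it; z points along the fingers, y is the direction in which the jaws open and shut (so a half turn about z gives the same grasp; the last joint's range is limited). The gripper opens to 85 mm and grips with 20 to 120 N. Pads are 22 mm wide; open, the fingers measure 114 mm over their backs; the gripper's body (76 mm by 85 mm) begins 54 mm behind the grasp point. The pads swing forward as they close: fully open they stand 13 mm farther back than shut.
Start: joints at [-1.279, 0.217, 1.613, -0, 1.311, -0.112], TCP at [0.246, -0.575, 0.231] pointing down, gripper open.
Joint ranges: [-2.75, 2.75], [-0.78, 2.1], [0.31, 2.55], [-1.13, 4.27], [0.13, 2.63], [-2.58, 2.58]. Speed limits (rad/s): [2.79, 2.79, 3.14, 3.14, 3.14, 3.14].

### API

Orientations are given as a 3x3 rotation matrix whose columns are the frame's x, y, z axes.
In Python, from cell import readout, imaging, job gives the robot as it stands.
- The arm moves only by the shell command python3 -m jog 'ROWS' [FORCE]. ROWS is text: rows parted by semicolons, each of 7 numbers parted by spaces: the shift along the tool's x, y, z in mm, then the turn, a rotation vector about the tool's x, y, z in rad, then the opening in per cent of the stroke, from 0 (shut) to 100 (fully open). A call has 1 to 12 rows; each row shifts and turns the pose as measured when the row begins, along the tool's axes as they then stand; what a row does not reach is not made up. A row lasts 1/10 s, in which the tool goes at most 50 mm and 8.59 degrees, less where a joint would pass 70% of its speed; a pose out of reach is approached as far as the arm can. A call with a gripper value outside its range is refused whole. The fingers move at their own pace and stop on an object; FORCE is the grip in N (left out, the last holds). Time passes only in rows, so rows that do not move let the fingers close. It gives the time, the measured TCP pose, the force and the opening at its end, in the units of the state.
- readout.get_obs(): the state, without advancing time (a new reading comes with each control period).
- imaging.grab_frame(name): name is "scene" or "top"; returns a dict with "img" (400x640x3 uint8, blue, green, red), "camera_matrix" (3x3 intrinsics, pixels), "rvec" (rotation vector, rad) and "tvec" (3), from world to camera coordinates, as OpenCV has them. Camera axes: x right, y down, z forward; pixel columns grow to the right and rows downward; lengths in m; the calibration is good to about 2 mm. A picture is of the moment at which its call begins. There is no depth.
- job.finish_job(): hands the job in, once; it reports no verdict.
The state is a dict: "time": time; "joint_positions": joint angles; "dq": joint speeds; "effort": joint torques, N m; "eef_pos": TCP position; "orientation": TCP orientation; "contact_force": force on the tool from outside, world axes, zero at the start; "wrist_torque": the same for the moment, N m; "width": opening from 0.0 (shut) to 1.0 (fully open).
Only numpy, scipy, OpenCV 4.12 (cv2) and the standard library are available. Lean on these libraries where they do the work, as an engineer would, in place of code of your own. Each camera call takes 0.05 s, during which the arm holds its last target.

## Working session

There is one attempt and no reset: what is moved stays moved. The work goes in short steps, Python scripts to look and compute and a shell command to move; the robot and the scene stay as the last step left them, time stands still between calls to the robot, and variables do not carry over. Pictures are saved under pics/ and viewed, and the job is handed in when it is done.

```bash
mkdir -p pics; ls
python3 - <<'E'
from cell import readout, imaging
import cv2
o=readout.get_obs(); print(o)
for n in ("scene","top"):
    f=imaging.grab_frame(n); cv2.imwrite(f"pics/{n}0.png",f["img"]); print(n,f["camera_matrix"],f["rvec"],f["tvec"])
E
```

```text
pics
{'time': 0.0, 'joint_positions': array([-1.27920535e+00,  2.17793477e-01,  1.61493186e+00,  2.74156379e-05,
        1.31126671e+00, -1.12197243e-01]), 'dq': array([ 0.00072647, -0.00055799,  0.00052875,  0.00150948, -0.00088872,
       -0.00125063]), 'effort': array([-1.49306641e-05, -3.96844018e+01, -3.03851831e+01, -1.46508928e-04,
        9.72379261e-03,  7.80524658e-06]), 'eef_pos': array([ 0.24536147, -0.57394673,  0.22994505]), 'orientation': array([[ 9.19582063e-01,  3.92897427e-01, -6.64387834e-04],
       [ 3.92897878e-01, -9.19579220e-01,  2.30571976e-03],
       [ 2.94954115e-04, -2.38133510e-03, -9.99997121e-01]]), 'contact_force': array([-0.50080025, -0.23269935, -0.18204019]), 'wrist_torque': array([-0.01902646, -0.04446812,  0.01415599]), 'width': 0.999893558782262}
scene [[485.19218592   0.         327.66986864]
 [  0.         485.19218592 202.41581083]
 [  0.           0.           1.        ]] [ 2.09839307  1.05575805 -0.46501607] [-0.33159575 -0.20807541  1.52521701]
top [[400.91734404   0.         318.47838753]
 [  0.         400.91734404 200.01303163]
 [  0.           0.           1.        ]] [ 2.03350694 -2.17370272  0.2355765 ] [0.04529659 0.56529518 0.82530046]
```

View pics/scene0.png

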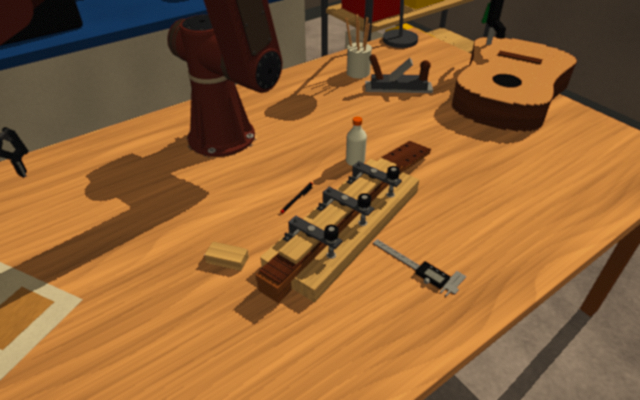

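View pics/top0.png

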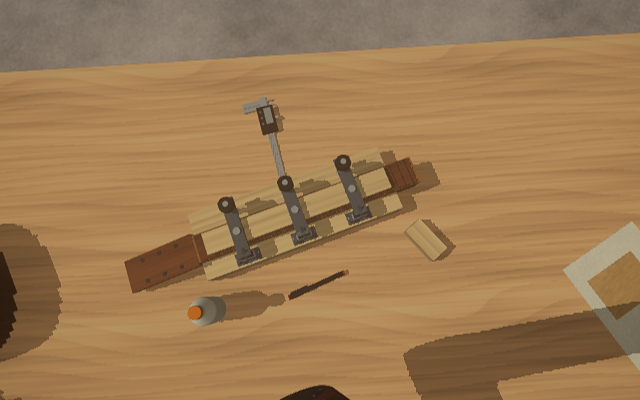

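The scene view shows the knobs at about (394,172), (364,200) and (331,233). In the top view they are at (226,204), (285,183) and (343,161). The glue and marker are on the near side, and the caliper is beyond the middle knob. Next I'll refine these.

```bash
cat > h.py <<'E'
import numpy as np, cv2
from cell import readout, imaging
def cam(f):
    R,_=cv2.Rodrigues(np.array(f["rvec"],float)); return np.array(f["camera_matrix"]),R,np.array(f["tvec"],float).ravel()
def ray(f,uv):
    K,R,t=cam(f); d=R.T@np.linalg.solve(K,[uv[0],uv[1],1]); return -R.T@t,d
def onplane(f,uv,z):
    c,d=ray(f,uv); return c+d*(z-c[2])/d[2]
def tri(fs,uvs):
    P=[cam(f)[0]@np.c_[cam(f)[1],cam(f)[2]] for f in fs]
    X=cv2.triangulatePoints(P[0],P[1],np.array(uvs[0],float),np.array(uvs[1],float)).ravel(); return X[:3]/X[3]
def proj(f,X):
    return cv2.projectPoints(np.array(X,float).reshape(-1,3),np.array(f["rvec"],float),np.array(f["tvec"],float),np.array(f["camera_matrix"]),None)[0].reshape(-1,2)
E
python3 - <<'E'
from h import *
s=imaging.grab_frame("scene");t=imaging.grab_frame("top")
a=cv2.resize(s["img"][140:260,280:420],None,fx=5,fy=5,interpolation=cv2.INTER_CUBIC)
b=cv2.resize(t["img"][140:280,200:380],None,fx=4.4,fy=4.4,interpolation=cv2.INTER_CUBIC)
cv2.imwrite("pics/s1.png",a[:600,:700]);cv2.imwrite("pics/t1.png",b[:600])
gs={}
for n,f,box in (("s",s,(140,260,280,420)),("t",t,(140,225,200,380))):
    g=f["img"].max(2); m=np.zeros_like(g); y0,y1,x0,x1=box
    m[y0:y1,x0:x1]=(g[y0:y1,x0:x1]<38)*255
    k,l,st,c=cv2.connectedComponentsWithStats(m)
    for i in range(1,k):
        if st[i,4]>15: print(n,c[i].round(1),st[i])
E
```

```text
s [355.8 170.9] [353 167   8  10  42]
s [391.3 175.6] [381 167  19  19 138]
s [371.9 175.7] [369 174   8   4  18]
s [298.8 195.5] [284 184  27  26  77]
s [326.3 197.6] [324 194   9   9  43]
s [362.4 203.5] [350 195  21  20 160]
s [292.3 227.8] [290 224   7   9  44]
s [329.6 234.9] [317 226  22  18 176]
s [308.9 234.1] [306 232   8   5  16]
```

```bash
ls pics
```

```text
s1.png
scene0.png
t1.png
top0.png
```

View pics/s1.png

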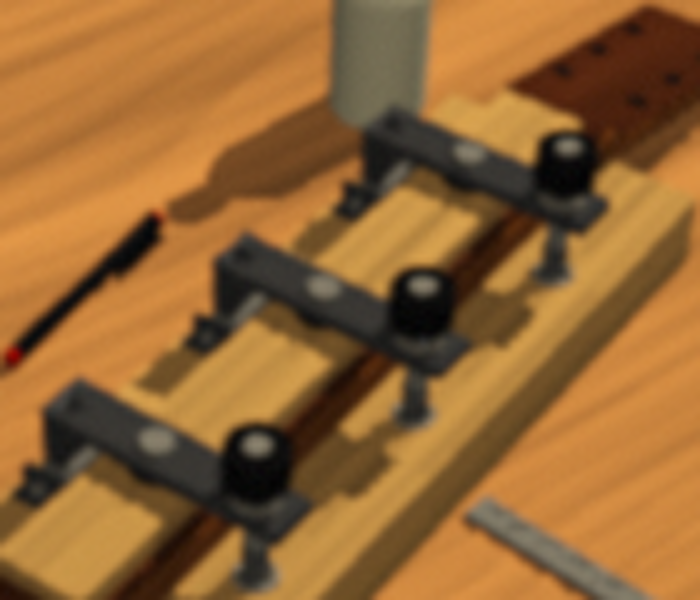

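View pics/t1.png

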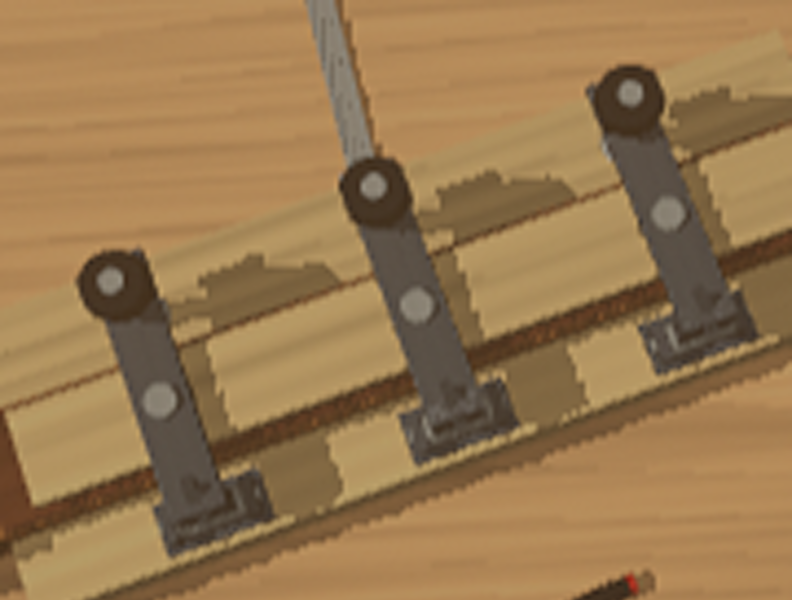

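The crops show pale discs at the knob-top centres. In s1 they are at (568,147), (424,285) and (258,444); in t1 at (110,280), (373,186) and (630,93).

Run:
```python
from h import *
s=imaging.grab_frame("scene");t=imaging.grab_frame("top")
S=[(568,147),(424,285),(258,444)];T=[(110,280),(373,186),(630,93)]
def ref(f,p,r):
    g=f["img"].min(2).astype(float); x,y=np.round(p).astype(int)
    Y,X=np.mgrid[y-r:y+r+1,x-r:x+r+1]; w=np.clip(g[Y,X]-60,0,None); return np.array([(w*X).sum(),(w*Y).sum()])/w.sum()
pts=[]
for a,b in zip(S,T):
    ps=(np.array(a)+.5)/5-.5+[280,140]; pt=(np.array(b)+.5)/4.4-.5+[200,140]
    rs,rt=ref(s,ps,3),ref(t,pt,3)
    X=tri((s,t),(rs,rt)); pts.append(X)
    print(ps,rs,pt,rt,'tri',X.round(4),'top@128',onplane(t,rt,.128).round(4),'scene@128',onplane(s,rs,.128).round(4), 'reproj',(proj(s,X)-rs).round(1),(proj(t,X)-rt).round(1), 'r',np.hypot(*X[:2]).round(3))
P=np.array(pts); d=P[0]-P[2]; print(np.linalg.norm(P[0]-P[1]),np.linalg.norm(P[1]-P[2]),'yaw',np.arctan2(-d[0],d[1]))
print(cam(t)[1].T@-cam(t)[2],cam(s)[1].T@-cam(s)[2])
```

```text
[393.2 169. ] [393.26482213 168.7826087 ] [224.61363636 203.25      ] [224.679941   203.37241888] tri [0.5577 0.1995 0.1288] top@128 [0.5583 0.2003 0.128 ] scene@128 [0.5568 0.1998 0.128 ] reproj [[ 0.2 -0.1]] [[0.3 0.2]] r 0.592
[364.4 196.6] [364.09915014 196.58923513] [284.38636364 181.88636364] [284.3819133  181.79895366] tri [0.595  0.0751 0.1287] top@128 [0.5958 0.0761 0.128 ] scene@128 [0.5941 0.0749 0.128 ] reproj [[ 0.3 -0.1]] [[0.5 0.3]] r 0.6
[331.2 228.4] [330.98181818 228.44646465] [342.79545455 160.75      ] [342.8996139  160.63474903] tri [ 0.6326 -0.0491  0.1289] top@128 [ 0.6334 -0.0485  0.128 ] scene@128 [ 0.6316 -0.049   0.128 ] reproj [[ 0.3 -0. ]] [[0.3 0.2]] r 0.635
0.1298981406963198 0.12979060561546077 yaw 0.2926242043509578
[0.37189662 0.01518133 0.92962019] [ 1.21696449 -0.49837803  0.86611479]
```

Both views give knob tops at z ≈ 0.129 with 130 mm spacing and yaw 0.293, which matches the text. I'll tap the right knob first, with the fingers shut.

```bash
cat >> h.py <<'E'
YAW=.2926
jx=np.array([np.cos(YAW),np.sin(YAW),0]); jy=np.array([-np.sin(YAW),np.cos(YAW),0]); ez=np.array([0,0,1.])
K=dict(left=np.array([.5577,.1997,.1288]),middle=np.array([.595,.0753,.1288]),right=np.array([.6326,-.0491,.1288]))
def goal(name,up=0.,th=0.):
    """tool pose: jaws along jig y, tool z = -bolt axis, TCP 'up' above the knob top along bolt, bracket at th"""
    H=K[name]-.107*jx-.073*ez
    bx=np.cos(th)*jx+np.sin(th)*ez; bz=-np.sin(th)*jx+np.cos(th)*ez
    p=H+.107*bx+(.073+up)*bz
    return p,np.c_[bx,-jy,-bz]
def delta(p,R):
    from scipy.spatial.transform import Rotation as Ro
    o=readout.get_obs(); A=np.array(o["orientation"])
    print('t',round(o["time"],2),'mm',(A.T@(p-o["eef_pos"])*1000).round(1),'rot',Ro.from_matrix(A.T@R).as_rotvec().round(3),'F',o["contact_force"].round(1),'w',round(o["width"],3),'q',np.round(o["joint_positions"],2),'p',np.round(o["eef_pos"],4))
E
python3 -m jog '0 0 0 0 0 0.11 0;36 -27 0 0 0 0 0;36 -27 0 0 0 0 0;36 -27 0 0 0 0 0;36 -27 0 0 0 0 0;36 -27 0 0 0 0 0;36 -27 0 0 0 0 0;36 -27 0 0 0 0 0;36 -27 0 0 0 0 0;36 -27 0 0 0 0 0;36 -27 0 0 0 0 0;36 -27 0 0 0 0 0'
python3 -c "
from h import *
delta(*goal('right',.02))"
```

```text
time: 1.5
eef_pos: [0.5489, -0.1692, 0.2308]
orientation: [[0.962, 0.273, 0.003], [0.273, -0.962, -0.005], [0.001, 0.005, -1.0]]
contact_force: [0.7, -0.5, 0.4]
width: 0.0
t 1.5 mm [113.2 -93.1  81.7] rot [ 0.005 -0.001 -0.016] F [ 0.7 -0.5  0.4] w 0.0 q [-0.42  0.11  1.74 -0.    1.29  0.88] p [ 0.5489 -0.1692  0.2308]
```

```bash
python3 -m jog '32 -27 5 0 0 -0.016 0;32 -26 5 0 0 0 0;32 -26 10 0 0 0 0;17 -14 25 0 0 0 0;0 0 25 0 0 0 0;0 0 10 0 0 0 0;0 0 0 0 0 0 0'
python3 -c "
from h import *
delta(*goal('right',0.0))"
```

```text
time: 2.2
eef_pos: [0.639, -0.0358, 0.1503]
orientation: [[0.954, 0.298, 0.01], [0.298, -0.954, -0.005], [0.008, 0.007, -1.0]]
contact_force: [-0.2, -0.3, -0.3]
width: -0.002
t 2.2 mm [-10.2  10.6  21.5] rot [ 0.007 -0.008  0.01 ] F [-0.2 -0.3 -0.3] w -0.002 q [-0.16  0.32  1.65 -0.    1.16  1.11] p [ 0.639  -0.0358  0.1503]
```

```bash
python3 -m jog '-5 5 6 0 0 0.01 0;-5 5 6 0.007 -0.008 0 0;0 0 4 0 0 0 0;0 0 0 0 0 0 0'
python3 -c "
from h import *
delta(*goal('right',0.0))"
```

```text
time: 2.6
eef_pos: [0.6328, -0.0524, 0.1364]
orientation: [[0.959, 0.284, 0.004], [0.284, -0.959, -0.001], [0.003, 0.002, -1.0]]
contact_force: [0.2, 0.2, -0.4]
width: 0.005
t 2.6 mm [ 0.7 -3.2  7.6] rot [ 0.002 -0.003 -0.004] F [ 0.2  0.2 -0.4] w 0.005 q [-0.19  0.33  1.66 -0.    1.15  1.09] p [ 0.6328 -0.0524  0.1364]
```

```bash
for r in '0 -2 3 0 0 0 0;0 -1 2 0 0 0 0;0 0 1.5 0 0 0 0' '0 0 1.5 0 0 0 0' '0 0 1.5 0 0 0 0' ; do :; done; 
python3 -m jog '0 -2 3 0 0 0 0;0 -1 2 0 0 0 0;0 0 1 0 0 0 0'
python3 -m jog '0 0 1.5 0 0 0 0'
python3 -m jog '0 0 1.5 0 0 0 0'
python3 -c "
from h import *
delta(*goal('right',0.0))"
```

```text
time: 2.9
eef_pos: [0.6329, -0.0504, 0.1318]
orientation: [[0.959, 0.283, 0.007], [0.283, -0.959, -0.002], [0.006, 0.004, -1.0]]
contact_force: [0.0, 0.1, -0.3]
width: -0.002
time: 3.0
eef_pos: [0.6331, -0.0502, 0.1304]
orientation: [[0.959, 0.283, 0.007], [0.283, -0.959, -0.002], [0.006, 0.004, -1.0]]
contact_force: [-0.5, -0.2, 0.1]
width: 0.001
time: 3.1
eef_pos: [0.6332, -0.05, 0.129]
orientation: [[0.959, 0.283, 0.008], [0.283, -0.959, -0.002], [0.007, 0.004, -1.0]]
contact_force: [-0.3, 0.2, 0.2]
width: 0.001
t 3.1 mm [-0.4 -1.   0.1] rot [ 0.004 -0.007 -0.005] F [-0.3  0.2  0.2] w 0.001 q [-0.19  0.33  1.67 -0.    1.13  1.09] p [ 0.6332 -0.05    0.129 ]
```

```bash
python3 -m jog '0 0 1.5 0 0 0 0' | egrep 'eef|force'
python3 -m jog '0 0 1.5 0 0 0 0'| egrep 'eef|force'
python3 -m jog '0 0 1.5 0 0 0 0'| egrep 'eef|force'
```

```text
eef_pos: [0.6334, -0.0499, 0.1278]
contact_force: [-2.9, 0.0, 8.7]
eef_pos: [0.6334, -0.0499, 0.1277]
contact_force: [-4.0, -0.0, 10.4]
eef_pos: [0.6334, -0.05, 0.1278]
contact_force: [-3.5, 0.3, 6.7]
```

The right knob holds firm at 0.1278 m under about 10 N, so its bolt looks sound. One firmer push, then on to the middle knob.

```bash
python3 -m jog '0 0 3 0 0 0 0' | egrep 'eef|force'
python3 -m jog '0 0 -10 0 0 0 0;0 0 -15 0 0 0 0;-3 -22 -5 0 0 0 0;-3 -35 0 0 0 0 0;0 -35 0 0 0 0 0;0 -20 0 0 0 0 0;0 0 0 0 0 0 0'
python3 -c "
from h import *
delta(*goal('middle',0.0))"
```

```text
eef_pos: [0.6334, -0.05, 0.1276]
contact_force: [-7.0, 0.5, 16.2]
time: 4.2
eef_pos: [0.5945, 0.0622, 0.1626]
orientation: [[0.959, 0.283, 0.011], [0.283, -0.959, -0.001], [0.01, 0.004, -1.0]]
contact_force: [0.0, -0.4, 0.2]
width: 0.001
t 4.2 mm [  3.9 -12.5  33.8] rot [ 0.004 -0.01  -0.006] F [ 0.  -0.4  0.2] w 0.001 q [-0.01  0.22  1.75 -0.    1.17  1.27] p [0.5945 0.0622 0.1626]
```

```bash
python3 -m jog '2 -7 9 0 -0.01 0 0;2 -3 9 0 0 0 0;0 0 7 0 0 0 0;0 0 2 0 0 0 0;0 0 0 0 0 0 0'
python3 -c "
from h import *
delta(*goal('middle',0.0))"
```

```text
time: 4.7
eef_pos: [0.5953, 0.0728, 0.1324]
orientation: [[0.959, 0.282, -0.001], [0.282, -0.959, -0.005], [-0.002, 0.004, -1.0]]
contact_force: [0.7, 1.3, -0.0]
width: 0.003
t 4.7 mm [ 0.4 -2.5  3.6] rot [ 0.004  0.002 -0.006] F [ 0.7  1.3 -0. ] w 0.003 q [ 0.01  0.27  1.75 -0.01  1.13  1.29] p [0.5953 0.0728 0.1324]
```

```bash
python3 -m jog '0 -2 2 0 0 0 0' | egrep 'eef|force'
for i in 1; do python3 -m jog '0 0 2 0 0 0 0'| egrep 'eef|force'; done
python3 -m jog '0 0 2 0 0 0 0'| egrep 'eef|force'
python3 -m jog '0 0 2 0 0 0 0'| egrep 'eef|force'
```

```text
eef_pos: [0.5951, 0.0739, 0.1303]
contact_force: [-0.2, 0.6, 1.0]
eef_pos: [0.5951, 0.0737, 0.1281]
contact_force: [-0.5, 0.2, 2.7]
eef_pos: [0.5953, 0.0736, 0.1277]
contact_force: [-5.4, 1.0, 14.8]
eef_pos: [0.5952, 0.0737, 0.1277]
contact_force: [-4.8, 1.0, 10.6]
```

The middle knob is solid too. The left one should be loose, so I'll tap it to confirm.

```bash
python3 -m jog '0 0 -10 0 0 0 0;0 0 -15 0 0 0 0;0 -22 -5 0 0 0 0;0 -35 0 0 0 0 0;0 -35 0 0 0 0 0;0 -20 0 0 0 0 0;0 -8 8 0 0 0 0;0 0 8 0 0 0 0;0 0 4 0 0 0 0;0 0 0 0 0 0 0'
python3 -c "
from h import *
delta(*goal('left',0.0))"
```

```text
time: 6.1
eef_pos: [0.5676, 0.1899, 0.147]
orientation: [[0.961, 0.276, 0.014], [0.276, -0.961, -0.004], [0.012, 0.008, -1.0]]
contact_force: [-0.2, 0.1, 0.4]
width: -0.001
t 6.1 mm [ -7.  -12.2  18. ] rot [ 0.008 -0.012 -0.013] F [-0.2  0.1  0.4] w -0.001 q [ 0.21  0.24  1.75 -0.01  1.14  1.5 ] p [0.5676 0.1899 0.147 ]
```

```bash
python3 -m jog '-4 -7 6 0.008 -0.012 -0.013 0;-2 -4 6 0 0 0 0;0 0 2 0 0 0 0;0 0 0 0 0 0 0'
python3 -c "
from h import *
delta(*goal('left',0.0))"
```

```text
time: 6.5
eef_pos: [0.5584, 0.1968, 0.1306]
orientation: [[0.958, 0.286, -0.003], [0.286, -0.958, -0.0], [-0.003, -0.0, -1.0]]
contact_force: [-0.1, 0.4, 0.2]
width: 0.003
t 6.5 mm [ 0.2 -2.9  1.8] rot [-0.     0.003 -0.003] F [-0.1  0.4  0.2] w 0.003 q [0.22 0.25 1.77 0.   1.12 1.5 ] p [0.5584 0.1968 0.1306]
```

```bash
python3 -m jog '0 -2 1.5 0 0 0 0' | egrep 'eef|force'
python3 -m jog '0 0 2 0 0 0 0'| egrep 'eef|force'
python3 -m jog '0 0 2 0 0 0 0'| egrep 'eef|force'
python3 -m jog '0 0 2 0 0 0 0'| egrep 'eef|force'
python3 -m jog '0 0 1.5 0 0 0 0'| egrep 'eef|force'
```

```text
eef_pos: [0.558, 0.1985, 0.1291]
contact_force: [0.4, 0.5, 0.4]
eef_pos: [0.558, 0.1989, 0.1274]
contact_force: [-1.6, 1.1, 2.5]
eef_pos: [0.558, 0.1989, 0.1258]
contact_force: [-2.2, -1.8, 3.6]
eef_pos: [0.558, 0.1989, 0.1242]
contact_force: [-1.5, -0.6, 4.1]
eef_pos: [0.558, 0.1989, 0.1231]
contact_force: [-1.5, -0.9, 3.8]
```

The left knob gave about 4.7 mm at only 4 N, so its bolt is the loose one. I'll back off, open the fingers and come down around the knob.

```bash
python3 -m jog '0 0 -8 0 0 0 0;0 0 -12 0 0 0 75;0 0 -4 0 0 0 75;0 0 0 0 0 0 75;0 0 0 0 0 0 75;0 0 0 0 0 0 75'
python3 -c "
from h import *
delta(*goal('left',-.032))
for n in('scene','top'):
    f=imaging.grab_frame(n);cv2.imwrite('pics/%s2.png'%n,cv2.resize(f['img'][100:300,180:440] if n=='top' else f['img'][100:260,280:480],None,fx=3,fy=3))"
```

```text
time: 7.6
eef_pos: [0.5595, 0.1991, 0.1496]
orientation: [[0.958, 0.286, 0.001], [0.286, -0.958, 0.0], [0.001, 0.0, -1.0]]
contact_force: [-0.8, 0.2, -0.1]
width: 0.747
t 7.6 mm [-1.6 -1.1 52.8] rot [ 0.    -0.001 -0.003] F [-0.8  0.2 -0.1] w 0.747 q [ 0.22  0.23  1.76 -0.    1.15  1.5 ] p [0.5595 0.1991 0.1496]
```

View pics/scene2.png

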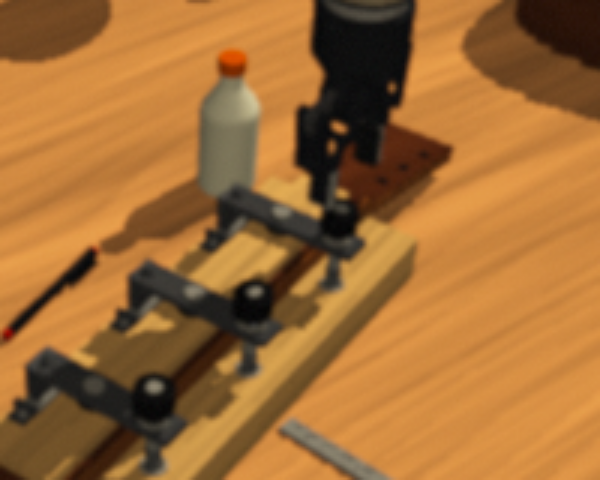

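The fingers straddle the left knob, at about (340,215) in the crop, and the bottle is clear to the near side. Going down.

```bash
python3 -m jog '-1 -1 10 0 0 0 75;0 0 15 0 0 0 75;0 0 12 0 0 0 75;0 0 5 0 0 0 75;0 0 0 0 0 0 75'
python3 -c "
from h import *
delta(*goal('left',-.032))
f=[imaging.grab_frame(n) for n in('scene','top')]
X=tri(f,((357,121),(195,313)));print('cap',X, 'jig',(X-K['left'])@np.c_[jx,jy,ez]+[.055,.13,.1288])"
```

```text
time: 8.2
eef_pos: [0.5558, 0.1993, 0.1008]
orientation: [[0.958, 0.286, -0.004], [0.286, -0.958, -0.001], [-0.004, -0.0, -1.0]]
contact_force: [-0.0, 0.3, -0.8]
width: 0.746
t 8.2 mm [2.  0.1 4. ] rot [-0.     0.004 -0.003] F [-0.   0.3 -0.8] w 0.746 q [0.23 0.29 1.79 0.   1.07 1.51] p [0.5558 0.1993 0.1008]
cap [0.34514193 0.2576034  0.13589312] jig [-0.13182194  0.24675316  0.13589312]
```

```bash
python3 -m jog '2 0 4 0 0 0 75;0 0 0 0 0 0 30;0 0 0 0 0 0 20;0 0 0 0 0 0 20;0 0 0 0 0 0 20;0 0 0 0 0 0 20' 60
python3 -c "
from h import *
delta(*goal('left',-.032))
f=imaging.grab_frame('scene');cv2.imwrite('pics/s3.png',cv2.resize(f['img'][120:240,310:460],None,fx=4,fy=4))"
```

```text
time: 8.9
eef_pos: [0.5596, 0.2018, 0.0998]
orientation: [[0.958, 0.286, 0.0], [0.286, -0.958, 0.002], [0.001, -0.002, -1.0]]
contact_force: [-0.3, 1.2, -1.4]
width: 0.358
t 8.9 mm [-2.4  1.4  3. ] rot [-0.002 -0.001 -0.003] F [-0.3  1.2 -1.4] w 0.358 q [0.23 0.3  1.78 0.   1.06 1.51] p [0.5596 0.2018 0.0998]
```

View pics/s3.png

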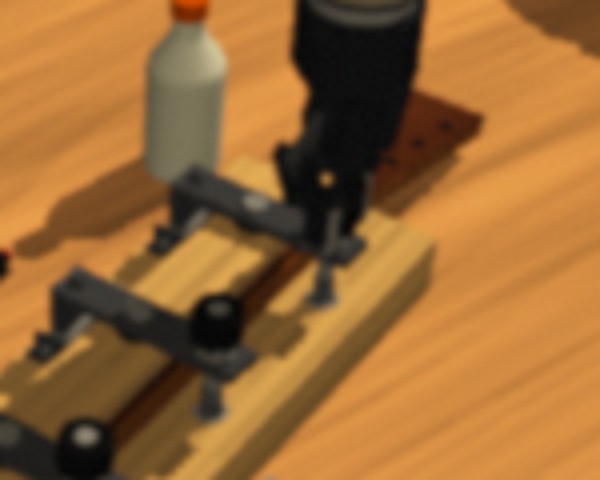

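The knob is gripped: width 0.358 is about 30 mm, with the fingers clear of the arm. Now I'll start the swing along the arc about the hinge, tilting with the bracket.

```bash
python3 -m jog '-1.5 0 -3.3 0 0.03 0 20;-2.3 0 -5.5 0 0.05 0 20;-2.3 0 -5.5 0 0.05 0 20;-2.3 0 -5.5 0 0.05 0 20;-2.3 0 -5.5 0 0.05 0 20;0 0 0 0 0 0 20'
cat >> h.py <<'E'
def swing():
    o=readout.get_obs(); H=K['left']-.107*jx-.073*ez
    p=o["eef_pos"];A=np.array(o["orientation"]); 
    g=p-.019*A[:,2]-H; x=g@jx; z=g[2]
    # grasp point at shut: x .109, z .0638
    tilt=np.arcsin(A[2,0])
    print('t',round(o["time"],2),'swing(grasp pt)',(np.arctan2(z,x)-np.arctan2(.0638,.109)).round(3),'rad',np.hypot(x,z).round(4),'(0: %.4f)'%np.hypot(.109,.0638),'lateral',(g@jy).round(4),'tilt',tilt.round(3),'F',o["contact_force"].round(1),'w',round(o["width"],3),'q',o["joint_positions"].round(4).tolist(),'p',p.round(4).tolist())
E
python3 -c "
from h import *
swing()"
```

```text
time: 9.55
eef_pos: [0.5469, 0.1979, 0.1239]
orientation: [[0.931, 0.286, 0.226], [0.277, -0.958, 0.07], [0.236, -0.002, -0.972]]
contact_force: [0.7, 1.0, -1.3]
width: 0.357
t 9.55 swing(grasp pt) 0.227 rad 0.1261 (0: 0.1263) lateral 0.0014 tilt 0.238 F [ 0.7  1.  -1.3] w 0.357 q [0.2162, 0.1073, 1.975, 0.0267, 0.8218, 1.4815] p [0.5469, 0.1979, 0.1239]
```

```bash
python3 -m jog '-2.3 0 -5.5 0 0.05 0 20;-2.3 0 -5.5 0 0.05 0 20;-2.3 0 -5.5 0 0.05 0 20;-2.3 0 -5.5 0 0.05 0 20;0 0 0 0 0 0 20'
python3 -c "
from h import *
swing()
f=imaging.grab_frame('scene');cv2.imwrite('pics/s4.png',cv2.resize(f['img'][90:240,290:490],None,fx=4,fy=4))"
```

```text
time: 10.05
eef_pos: [0.5318, 0.1934, 0.1417]
orientation: [[0.868, 0.286, 0.406], [0.258, -0.958, 0.124], [0.424, -0.003, -0.905]]
contact_force: [-1.3, 1.7, -1.0]
width: 0.351
t 10.05 swing(grasp pt) 0.43 rad 0.126 (0: 0.1263) lateral 0.0014 tilt 0.438 F [-1.3  1.7 -1. ] w 0.351 q [0.2034, -0.0481, 2.14, 0.068, 0.6141, 1.4378] p [0.5318, 0.1934, 0.1417]
```

View pics/s4.png

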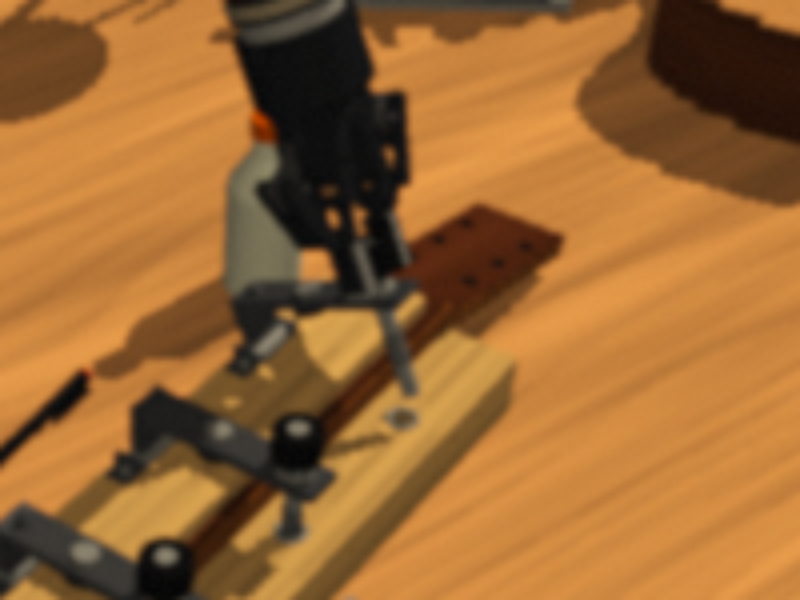

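The left bracket is rising in the fingers with its bolt out of the hole, at about (400,370) in the crop. Continuing.

```bash
python3 -m jog '-2.3 0 -5.5 0 0.05 0 20;-2.3 0 -5.5 0 0.05 0 20;-2.3 0 -5.5 0 0.05 0 20;-2.3 0 -5.5 0 0.05 0 20;0 0 0 0 0 0 20'
python3 -c "
from h import *
swing()"
```

```text
time: 10.6
eef_pos: [0.515, 0.1883, 0.1553]
orientation: [[0.774, 0.287, 0.564], [0.23, -0.958, 0.172], [0.589, -0.004, -0.808]]
contact_force: [-0.8, 1.7, 0.6]
width: 0.356
t 10.6 swing(grasp pt) 0.618 rad 0.1259 (0: 0.1263) lateral 0.0014 tilt 0.63 F [-0.8  1.7  0.6] w 0.356 q [0.1862, -0.1855, 2.2973, 0.1644, 0.4073, 1.3367] p [0.515, 0.1883, 0.1553]
```

```bash
python3 -m jog '-1.5 0 -3.3 0 0.03 0 20;-1.5 0 -3.3 0 0.03 0 20;-1.5 0 -3.3 0 0.03 0 20;-1.5 0 -3.3 0 0.03 0 20;-1.5 0 -3.3 0 0.03 0 20;0 0 0 0 0 0 20;0 0 0 0 0 0 20'
python3 -c "
from h import *
swing()
for n,b in(('scene',(90,240,290,490)),('top',(120,270,180,380))):
    f=imaging.grab_frame(n);cv2.imwrite('pics/%s5.png'%n,cv2.resize(f['img'][b[0]:b[1],b[2]:b[3]],None,fx=4,fy=4))"
```

```text
time: 11.3
eef_pos: [0.5024, 0.1846, 0.1625]
orientation: [[0.691, 0.291, 0.661], [0.206, -0.957, 0.206], [0.692, -0.006, -0.722]]
contact_force: [-0.4, 0.3, -1.0]
width: 0.355
t 11.3 swing(grasp pt) 0.747 rad 0.1258 (0: 0.1263) lateral 0.0014 tilt 0.765 F [-0.4  0.3 -1. ] w 0.355 q [0.1676, -0.2698, 2.4051, 0.3646, 0.2626, 1.129] p [0.5024, 0.1846, 0.1625]
```

View pics/scene5.png

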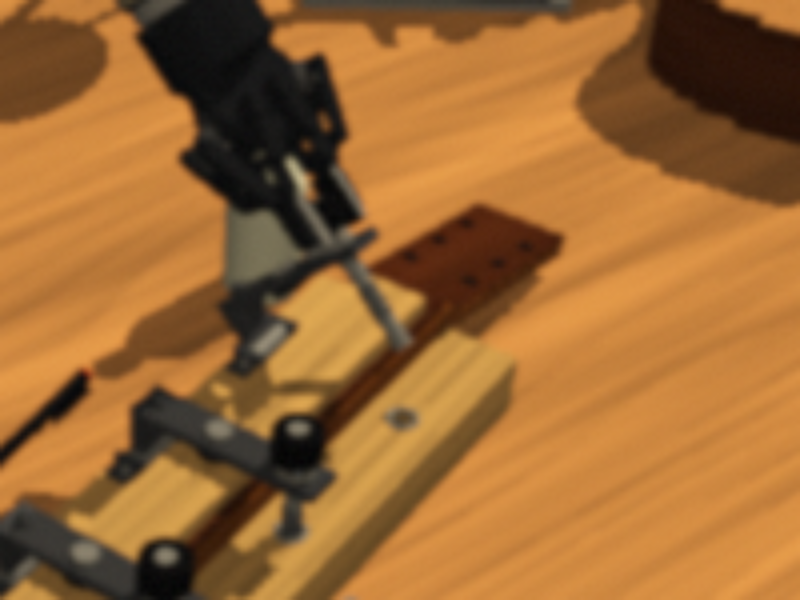

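View pics/top5.png

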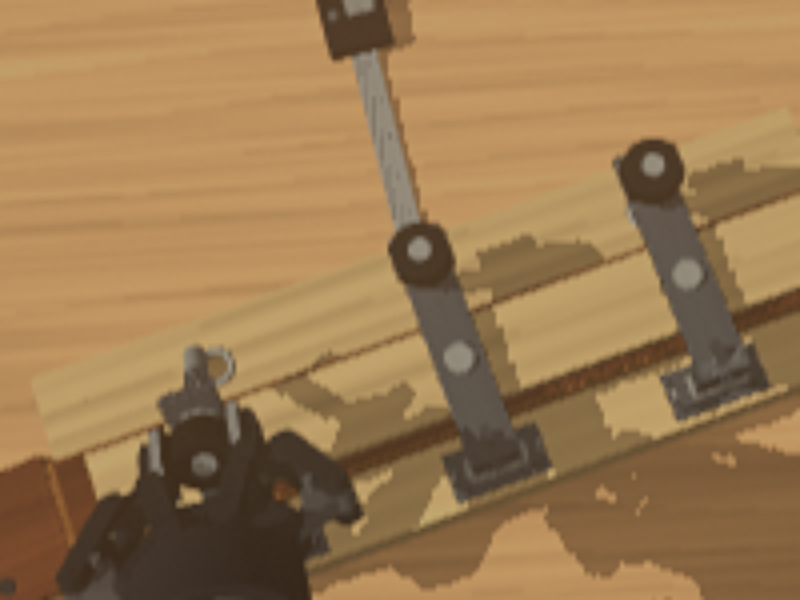

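```bash
python3 -m jog '-1.5 0 -3 0 0.03 0 20;0 0 0 0 0 0 20;0 0 0 0 0 0 20;0 0 0 0 0 0 20'
python3 -c "
from h import *
swing()
I={}
for n,b in(('scene',(90,240,290,490)),('top',(120,270,180,380))):
    f=I[n]=imaging.grab_frame(n);cv2.imwrite('pics/%s6.png'%n,cv2.resize(f['img'][b[0]:b[1],b[2]:b[3]],None,fx=4,fy=4))
X=tri((I['scene'],I['top']),((390.4,174.5),(228.2,209.2)))
g=X-(K['left']-.107*jx-.073*ez);x,z=g@jx,g[2]
print('tip',X,x,z,g@jy,'angle',np.arctan2(z,x)+np.arccos(.107/np.hypot(x,z)))
import time
swing()"
```

```text
time: 11.8
eef_pos: [0.5003, 0.184, 0.1635]
orientation: [[0.673, 0.292, 0.679], [0.201, -0.956, 0.212], [0.712, -0.006, -0.703]]
contact_force: [-0.4, -0.5, -1.0]
width: 0.357
t 11.8 swing(grasp pt) 0.767 rad 0.1258 (0: 0.1263) lateral 0.0013 tilt 0.792 F [-0.4 -0.5 -1. ] w 0.357 q [0.1635, -0.2827, 2.4252, 0.4404, 0.2336, 1.0516] p [0.5003, 0.184, 0.1635]
tip [0.5504918  0.19838737 0.10647117] 0.09971954921741197 0.05067116961279067 0.0008223111995840257 angle 0.7658473707046345
t 11.9 swing(grasp pt) 0.768 rad 0.1258 (0: 0.1263) lateral 0.0013 tilt 0.792 F [-0.7 -0.   0.4] w 0.357 q [0.1636, -0.2829, 2.4254, 0.4409, 0.2333, 1.051] p [0.5003, 0.184, 0.1636]
```

View pics/scene6.png

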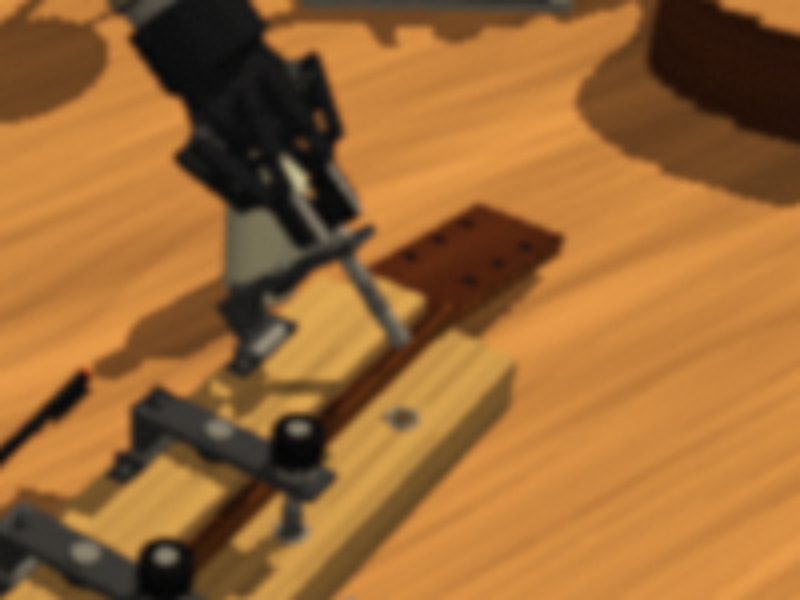

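View pics/top6.png

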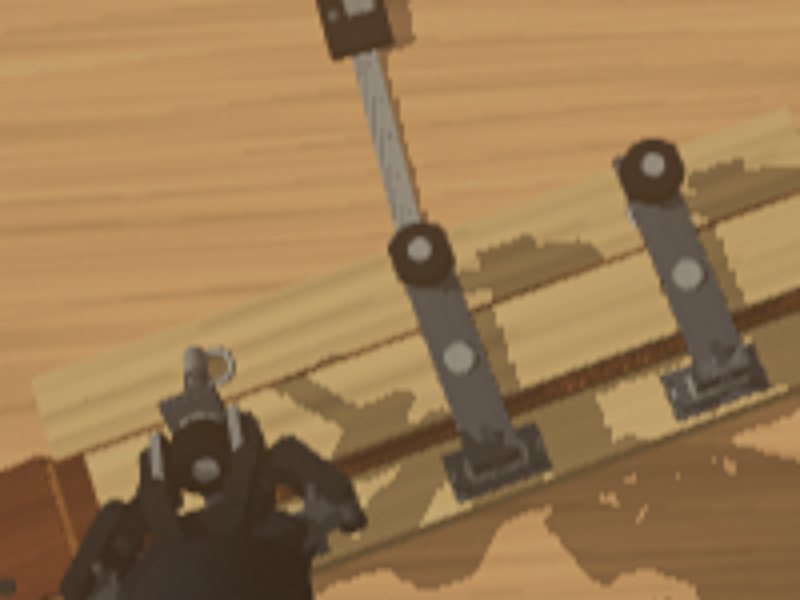

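The bracket stands at about 0.767 rad (44°) by both the arm pose and the triangulated bolt tip, and it is still. The other two brackets are shut. Handing in.

```bash
python3 -c "
from h import *
from cell import job
print(job.finish_job()); o=readout.get_obs(); print(o['time'],o['width'])"
```

```text
the job is handed in; nothing more can be done
None
the job is handed in; nothing more can be done
```

The left bolt is the stripped one. Its bracket is now held open at about 44° with the knob gripped in the fingers. The job was handed in at about 12 s.

- **Taps:** The right and middle knobs stayed solid under pushes of about 15 N, moving about 1 mm or less. The left knob gave 4.7 mm at only about 4 N. I stopped there, so I did not push it to its full 6.5 mm.
- **Swing:** I gripped the left knob at 60 N and turned it along the hinge arc.
- **Angle:** The grasp point gives 0.768 rad and the bolt tip, measured from both cameras, gives 0.766 rad. The tool's own tilt reads 0.792 rad, so the knob sits about 1.4° off in the fingers.
- **Hold:** The grip width was steady at 0.357 and the pose did not change between my last readings.
- **Surroundings:** The last pictures show the middle and right brackets shut. The visible parts of the caliper, the marker and the bottle look unmoved. I did not check the block in a late picture, and the arm hides the bottle from the top camera.
- **Unexplained reading:** The wrist force stayed near 1 N while holding, less than the 3 N or so of weight I expected. The pictures still show the bracket raised.

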